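# Dry-fit the handle parts of two knives on their clamped tangs

## Task

Dry-fit two knife handles on the tangs that stand up out of the blade clamps. On the longer tang (long clamp) thread the oval guard, then the tall wooden grip, then the round ring pommel over the stub on top of that grip; on the shorter tang (short clamp) thread the square bolster, then the short wooden grip. Every part must sit upright and fully down on the one below it, and the tape roll, glue bottle and steel straightedge stay where they are.

Things in the scene. Friction and masses are not known exactly. Their poses are not given: they have to be found in the camera images.
- long_clamp: Fixed blade clamp with the longer tang: wooden jaws with dark steel tops, 110 (x) x 56 (y) x 50 mm high. Origin at the centre of its underside (on the bench), z up. From the middle of its flat top a vertical round steel tang of 8 mm diameter rises 48 mm (tip 98 mm above the bench); its last 12 mm taper to a 2.4 mm tip. x runs along the jaws.
- short_clamp: Fixed blade clamp with the shorter tang: the same but only 70 (x) x 56 (y) x 50 mm high. Origin at the centre of its underside, z up. Its 8 mm tang rises 34 mm from the middle of the top (tip 84 mm above the bench); the last 12 mm taper.
- guard: Oval brass knife guard, a plate 69 mm long (x), 26 mm wide (y), 8 mm thick, with a 15 mm through hole at its middle; lies flat and loose. Origin at the centre of its underside, z up. Grasp it across its width (y). About 70 g.
- bolster: Square brass bolster, a plate 32 x 32 mm (sides along x and y), 10 mm thick, with a 15 mm through hole at its middle; lies flat and loose. Origin at the centre of its underside, z up. About 60 g.
- long_grip: Tall round dark-wood knife grip with two thin brass bands, 34 mm diameter and 80 mm high to its flat shoulder, plus a 12 mm diameter stub 12 mm high on top (upper half tapered to 6 mm), 92 mm in all. Stands upright and loose. A 15 mm bore, 50 mm deep, opens in its underside and goes over the tang. Origin at the centre of its underside, z up. About 90 g.
- short_grip: Short round dark-wood knife grip with one thin brass band, 34 mm diameter, 55 mm high, plain top without a stub. Stands upright and loose. A 15 mm bore, 36 mm deep, opens in its underside. Origin at the centre of its underside, z up. About 70 g.
- pommel: Brass pommel: a round ring, 40 mm outer diameter, 20 mm high, 19 mm through hole; lies flat and loose. Its hole goes over the stub of the tall grip and it rests on that grip's shoulder. Origin at the centre of its underside, z up. About 90 g.
- tape: Bystander: roll of tan tape lying flat, 90 mm outer diameter, 45 mm high, loose. Origin at the centre of its underside.
- glue: Bystander: small white bottle with blue cap, 34 mm diameter, 85 mm high, standing loose. Origin at the centre of its underside.
- straightedge: Bystander: flat steel straightedge 100 (x) x 35 (y) x 5 mm, lying loose. Origin at the centre of its underside.
Things that resemble listed ones, but are neither listed nor needed, are in the scene too. Leave any orange, purple or red look-alike of the short_clamp alone.

How it is judged:
By the outcome, as a careful person would: the job done as asked, in the order asked, and still so for the second after the job is handed in, with the robot touching nothing.
It also fails if it takes over 144 s, if anything falls off the work surface, if the arm or the gripper's body presses on something with over 40 N, if the wrist force passes 120 N, or if a joint passes its speed limit or range.

## Robot

A 6-joint arm with a two-finger parallel gripper is mounted at the origin on the work surface. World frame = base frame: x ahead of the robot, y to its left, z up, the work surface at z = 0. Lengths are in m, angles in rad, forces in N, time in s.
With the tool pointing down it reaches from about 0.4 to 0.825 m from the base axis. Payload 7 kg.
Tool frame: the origin (TCP) lies midway between the tips of the shut fingers; the grasp point (between the pads) lies 19 mm behind it (bot.pinch_z is the distance from the TCP to the grasp point, in m); z points along the fingers, y is the line along which they close (so a half turn about z gives the same grasp; the last joint's range is limited). The gripper opens to 85 mm and grips with 20 to 120 N. Pads are 22 mm wide; open, the fingers measure 114 mm over their backs; the gripper's body (76 mm by 85 mm) begins 54 mm behind the grasp point. The pads swing forward as they close: fully open they stand 13 mm farther back than shut.
Start: joints at [-1.038, 0.359, 0.012, 0, -1.224, -0.288], TCP at [0.164, -0.655, 0.231] pointing down, gripper open.
Joint ranges: [-3.07, 3.07], [-1.43, 2.12], [-1.02, 1.25], [-3.03, 1.67], [-3.05, -0], [-3.03, 3.03]. Speed limits (rad/s): [2.39, 2.39, 3.01, 3.14, 3.14, 3.14].

## Interface

Orientations are given as a rotation vector (axis times angle).
In Python, from rig import sensors, optics, bot gives the robot as it stands.
- The arm moves only by the tool play_rows, never from a script. Its argument "commands" is text: rows parted by semicolons, each of 7 numbers parted by spaces: the shift along the tool's x, y, z in normalised numbers (1 is 0.6 m), then the turn, a rotation vector about the tool's x, y, z in shares of pi rad (1.0 is pi rad), then the opening, from 0 (shut) to 1 (fully open). A call has 1 to 8 rows; each row is the pose to reach, as a shift and turn from the pose commanded when the call began, along the tool's axes at that moment; what a row does not reach only later rows make up. A row lasts 1/8 s, in which the tool goes at most 62.5 mm and 10.7 degrees, less where a joint would pass 70% of its speed; a pose out of reach is approached as far as the arm can. A call with a gripper value outside its range is refused whole. The fingers move at their own pace and stop on an object; "force" is the grip in N (left out, the last holds). Time passes only in rows, so rows that repeat a pose let the fingers close. It gives the time, the measured TCP pose, the force, the opening and the grip force at its end, in the units of the state.
- sensors.sense(): the state, without advancing time (a new reading comes with each control period).
- optics.capture(name): name is "scene" or "top" or "wrist"; returns the picture (384x512x3 uint8, red, green, blue); there is no depth.
- optics.calibration(name): a dict with "fx", "fy", "cx", "cy" (pixels), "world_to_cam" (4x4, takes a point from world to camera coordinates). Camera axes: x right, y down, z forward; pixel columns grow to the right and rows downward; lengths in m; the calibration is good to about 2 mm. A picture is of the moment at which its call begins: read the wrist's pose just before it. calibration takes no time and is no camera call; for the wrist camera it gives the pose at the moment of the call.
- bot.close_job(): hands the job in; it is judged then, once.
The state is a dict: "time_s": time; "joints": joint angles; "qvel": joint speeds; "joint_torque": joint torques, N m; "position": TCP position; "orientation": TCP orientation; "wrist_force": force on the tool from outside, world axes, zero at the start; "moment": the same for the moment, N m; "opening": finger opening in m; "gripper_force": force on a finger pad.
Only numpy, scipy, OpenCV 4.12 (cv2) and the standard library are available. Lean on these libraries where they do the work, as an engineer would, in place of code of your own. Each camera call takes 0.05 s, during which the arm holds its last target. There are 200 camera calls.

## Working session

There is one attempt and no reset: what is moved stays moved. The work goes in short steps, Python scripts to look and compute and a tool call to move; the robot and the scene stay as the last step left them, time stands still between calls to the robot, and variables do not carry over. Pictures are saved under pics/ and viewed, at most 14 in all, crops included, and the job is handed in when it is done.

Besides the shell and the picture viewer there is one more tool, called after "Emit:" as name(argument=value, ...), one argument or row to a line, values as JSON. play_rows: Moves the arm, as the interface text tells. Its arguments: {"type":"object","properties":{"commands":{"type":"string"},"force":{"type":"number"}},"required":["commands"]}

```bash
ls; mkdir -p pics
python3 - <<'E'
from rig import sensors, optics, bot
import cv2,numpy as np
print(sensors.sense()); print(bot.pinch_z)
for n in ("scene","top"):
    im=optics.capture(n); cv2.imwrite(f"pics/{n}0.png",cv2.resize(im[...,::-1],(800,600),interpolation=cv2.INTER_CUBIC)); cv2.imwrite(f"{n}.png",im[...,::-1])
    print(n,optics.calibration(n))
E
```

```text
pics
{'time_s': 0.0, 'joints': array([-1.03788536e+00,  3.59382994e-01,  1.10531759e-02, -3.31965831e-04,
       -1.22409249e+00, -2.88112472e-01]), 'qvel': array([ 0.00044913, -0.00014363, -0.0004272 ,  0.0013972 , -0.00047872,
        0.00016976]), 'joint_torque': array([-5.77652063e-04, -5.83322811e+01,  2.93415892e+01,  6.93674371e+00,
       -6.10880044e-03,  2.15583310e-05]), 'position': array([ 0.16345337, -0.6544154 ,  0.230367  ]), 'orientation': array([ 3.83348498e-01, -3.11774968e+00, -2.53724904e-03]), 'wrist_force': array([ 0.01864729, -0.05956295, -0.22378694]), 'moment': array([ 0.00613144,  0.03320226, -0.03179773]), 'gripper_force': 0.0, 'opening': 0.08565635519448861}
0.0187
scene {'fx': 382.9240661304523, 'fy': 382.9240661304523, 'cx': 253.53244742402063, 'cy': 194.55534578016983, 'world_to_cam': array([[ 0.14114074,  0.98993675,  0.01022356, -0.17734145],
       [ 0.55156787, -0.07005604, -0.83118291, -0.29303988],
       [-0.82210229,  0.12295276, -0.55590507,  1.60402781],
       [ 0.        ,  0.        ,  0.        ,  1.        ]])}
top {'fx': 476.2532539326179, 'fy': 476.2532539326179, 'cx': 251.0777999188243, 'cy': 188.50128400289876, 'world_to_cam': array([[ 0.04934431, -0.99878085,  0.00140015,  0.05987215],
       [-0.96939371, -0.04822992, -0.24072744,  0.60581893],
       [ 0.24050149,  0.01052123, -0.97059175,  1.08131681],
       [ 0.        ,  0.        ,  0.        ,  1.        ]])}
```

View pics/scene0.png

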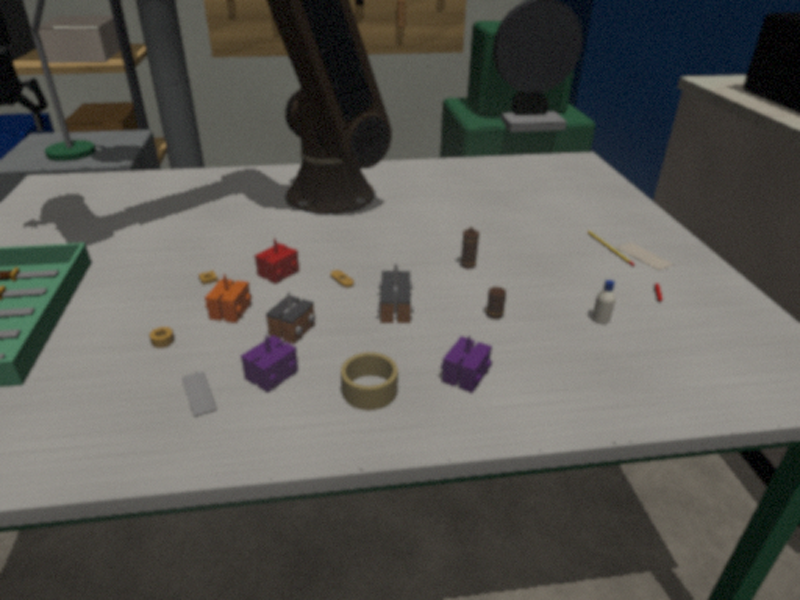

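View pics/top0.png

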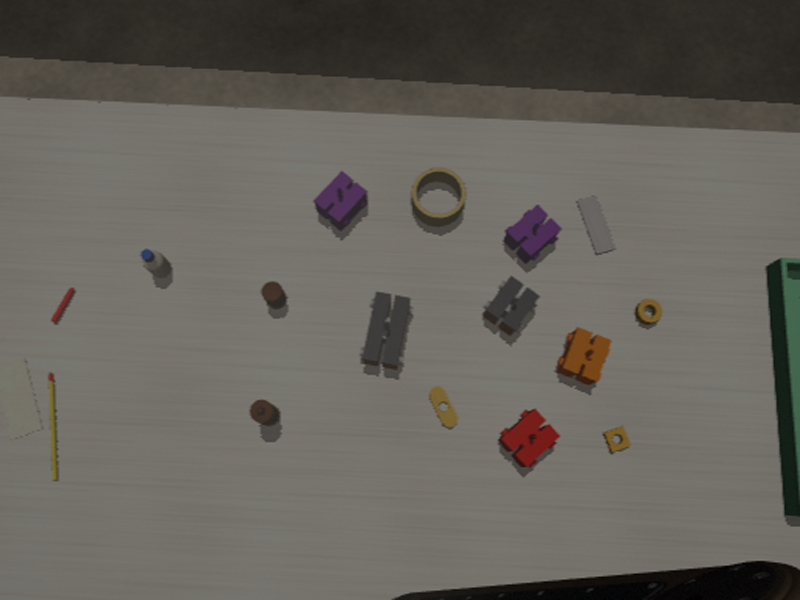

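Both views agree. Candidates, in top-view pixels of the 800x600 picture:
- **Short clamp:** the grey one at (511,306). The look-alikes are orange (584,356), red (530,438) and purple (341,200) and (533,234).
- **Long clamp:** grey at (387,330).
- **Guard:** (443,407).
- **Bolster:** (617,439).
- **Pommel:** the brass ring at (649,312). The tape, at (438,196), is the larger tan ring.
- **Long grip:** the one with the stub, at (263,413).
- **Short grip:** (274,294).

Next I'll measure positions.

```bash
cat > h.py <<'E'
import numpy as np, cv2
from scipy.spatial.transform import Rotation as R
from rig import sensors, optics, bot
def ray(c,u,v,z):
    M=c["world_to_cam"]; Rm=M[:3,:3]; o=-Rm.T@M[:3,3]
    d=Rm.T@np.array([(u-c["cx"])/c["fx"],(v-c["cy"])/c["fy"],1]); return o+d*(z-o[2])/d[2]
def proj(c,p):
    q=c["world_to_cam"]@np.append(p,1); return np.array([c["fx"]*q[0]/q[2]+c["cx"],c["fy"]*q[1]/q[2]+c["cy"]])
def go(x,y,z,yaw=None):
    "shift/turn (tool axes) to put TCP at x,y,z with tool y axis at angle yaw (world, mod pi)"
    s=sensors.sense(); r=R.from_rotvec(s["orientation"]); m=r.as_matrix()
    cur=np.arctan2(m[1,1],m[0,1])
    if yaw is None: yaw=cur
    yaw=cur+(yaw-cur+np.pi/2)%np.pi-np.pi/2
    ty=np.array([np.cos(yaw),np.sin(yaw),0]); tz=np.array([0,0,-1.]); T=np.c_[np.cross(ty,tz),ty,tz]
    print("shift",np.round(m.T@(np.array([x,y,z])-s["position"]),4),"turn",np.round(R.from_matrix(m.T@T).as_rotvec(),4),
      "| t",round(s["time_s"],2),"j6",round(s["joints"][5],2),"yaw",round(np.degrees(cur)),"open",round(s["opening"],4))
def blobs(im,lo,hi,amin=40,amax=1e9):
    h=cv2.cvtColor(im,cv2.COLOR_RGB2HSV); m=cv2.inRange(h,np.array(lo),np.array(hi))
    m=cv2.morphologyEx(m,cv2.MORPH_CLOSE,np.ones((3,3)))
    cs,_=cv2.findContours(m,cv2.RETR_EXTERNAL,cv2.CHAIN_APPROX_NONE)
    return [(cv2.contourArea(c),cv2.minAreaRect(c),c) for c in cs if amin<cv2.contourArea(c)<amax]
E
python3 - <<'E'
from h import *
im=cv2.imread("top.png")[...,::-1].copy(); c=optics.calibration("top")
h=cv2.cvtColor(im,cv2.COLOR_RGB2HSV)
s=512/800
for n,(u,v) in dict(guard=(436,398),bol=(612,432),pom=(641,308),lg=(268,420),sg=(274,290),lc=(380,320),sc=(520,305)).items(): print(n,h[round(v*s),round(u*s)])
for a,b,k in blobs(im,(14,110,60),(30,255,255)):
    M=cv2.moments(k);u,v=M["m10"]/M["m00"],M["m01"]/M["m00"]
    p=ray(c,u,v,.01); bx=cv2.boxPoints(b); w=np.array([ray(c,*q,.01)[:2] for q in bx]);e1=w[1]-w[0];e2=w[2]-w[1]
    print(np.round((u/s,v/s),0),a,p.round(4),[ (round(np.hypot(*e),4),round(np.degrees(np.arctan2(e[1],e[0])),1)) for e in(e1,e2)])
for n,(u,v),z in (("lg stub",(262,408),.092),("sg",(273,288),.055),("lc",(387,328),.05),("sc",(512,303),.05),("tape",(438,192),.045),("glue",(148,254),.085)): print(n,ray(c,u*s,v*s,z).round(3))
E
```

```text
guard [ 20 152 121]
bol [ 20 172 120]
pom [ 21 166 120]
lg [21 41 44]
sg [11 95 67]
lc [30  4 61]
sc [10 13 58]
[616. 438.] 155.0 [ 0.4035 -0.2713  0.01  ] [(np.float64(0.0341), np.float64(-69.4)), (np.float64(0.0314), np.float64(-162.4))]
[443. 406.] 234.0 [0.4403 0.0019 0.01  ] [(np.float64(0.0257), np.float64(-60.8)), (np.float64(0.0667), np.float64(-151.3))]
[ 53. 431.] 109.5 [0.3716 0.6118 0.01  ] [(np.float64(0.0068), np.float64(-84.9)), (np.float64(0.154), np.float64(-168.7))]
[587. 354.] 589.0 [ 0.5358 -0.227   0.01  ] [(np.float64(0.0749), np.float64(-20.3)), (np.float64(0.0669), np.float64(-108.5))]
[649. 310.] 163.0 [ 0.6121 -0.3291  0.01  ] [(np.float64(0.0384), np.float64(-87.2)), (np.float64(0.0367), np.float64(177.9))]
lg stub [0.416 0.273 0.092]
sg [0.608 0.279 0.055]
lc [0.554 0.096 0.05 ]
sc [ 0.604 -0.1    0.05 ]
tape [0.787 0.023 0.045]
glue [0.645 0.473 0.085]
```

Run:
```python
from h import *
c=optics.calibration("wrist"); M=np.linalg.inv(c["world_to_cam"]); s=sensors.sense(); m=R.from_rotvec(s["orientation"]).as_matrix()
print(c["fx"],c["cx"],c["cy"],"cam in tool",m.T@(M[:3,3]-s["position"]),"\n",(m.T@M[:3,:3]).round(3))
go(.44,.0,.25,np.radians(119))
```

```text
312.837275240409 249.8532022232802 195.71149528993558 cam in tool [ 0.07226206 -0.00020941 -0.14247145] 
 [[-0.002 -0.958 -0.285]
 [ 1.    -0.002  0.   ]
 [-0.001 -0.285  0.958]]
shift [-0.4268  0.568  -0.0188] turn [ 1.500e-03  1.000e-04 -2.615e-01] | t 0.1 j6 -0.29 yaw 104 open 0.0853
```

Units first: shifts go in shares of 0.6 m and turns go in shares of pi rad. So 0.568 m / 0.6 = 0.9467, -0.427 m / 0.6 = -0.7117, -0.26 rad / 3.1416 = -0.0828.

Emit:
play_rows(
  commands="-0.7117 0.9467 -0.0317 0 0 -0.0828 1;-0.7117 0.9467 -0.0317 0 0 -0.0828 1;-0.7117 0.9467 -0.0317 0 0 -0.0828 1;-0.7117 0.9467 -0.0317 0 0 -0.0828 1;-0.7117 0.9467 -0.0317 0 0 -0.0828 1;-0.7117 0.9467 -0.0317 0 0 -0.0828 1;-0.7117 0.9467 -0.0317 0 0 -0.0828 1;-0.7117 0.9467 -0.0317 0 0 -0.0828 1",
)

```text
time_s: 1.1
position: [0.3583, -0.1926, 0.2449]
orientation: [-0.784, 3.041, -0.0]
wrist_force: [1.4, -0.1, -0.1]
opening: 0.0853
gripper_force: 0.0
```

Run:
```python
from h import *
go(.44,.0,.25,np.radians(119))
```

```text
shift [-0.1646  0.1291 -0.005 ] turn [-0.0003  0.0007 -0.0015] | t 1.1 j6 -1.06 yaw 119 open 0.0853
```

Scaled: -0.165 m / 0.6 = -0.275, -0.005 m / 0.6 = -0.0083.

Emit:
play_rows(
  commands="-0.275 0.215 -0.0083 0 0 0 1;-0.275 0.215 -0.0083 0 0 0 1;-0.275 0.215 -0.0083 0 0 0 1;-0.275 0.215 -0.0083 0 0 0 1;-0.275 0.215 -0.0083 0 0 0 1;-0.275 0.215 -0.0083 0 0 0 1",
)

```text
time_s: 1.85
position: [0.4397, -0.0022, 0.2494]
orientation: [0.784, -3.041, 0.0]
wrist_force: [-0.1, -0.2, -0.9]
opening: 0.0856
gripper_force: 0.0
```

```bash
cat >> h.py <<'E'
def look(name,save=None):
    c=optics.calibration("wrist") if name=="wrist" else optics.calibration(name); im=optics.capture(name)
    if save: cv2.imwrite(save,im[...,::-1])
    return c,im
E
python3 - <<'E'
from h import *
c,im=look("wrist","pics/w1.png"); print(sensors.sense()["position"])
for p in ((.44,.002,.008),(.554,.096,.05),(.554,.096,.098),(.604,-.1,.05),(.4035,-.2713,.01)): print(p,proj(c,p).round())
E
```

```text
[ 0.43963688 -0.00249619  0.24949473]
(0.44, 0.002, 0.008) [253. 165.]
(0.554, 0.096, 0.05) [275. 287.]
(0.554, 0.096, 0.098) [278. 311.]
(0.604, -0.1, 0.05) [113. 250.]
(0.4035, -0.2713, 0.01) [49. 17.]
```

View pics/w1.png

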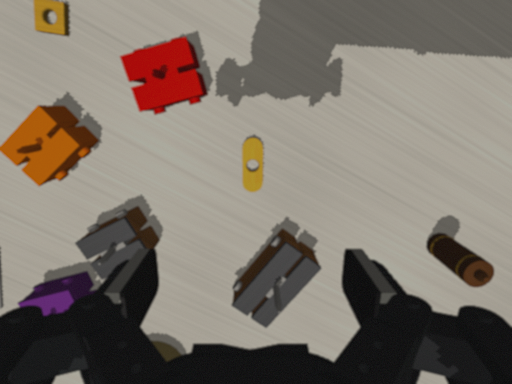

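The wrist view shows the guard at (253,164), its long side vertical and so aligned with the gripper. The long clamp is at (277,280), the long grip at (460,258), and red and orange look-alikes are to the left.

```bash
cat >> h.py <<'E'
def brass(c,im,z,lo=(14,110,60),amin=60):
    for a,b,k in blobs(im,lo,(30,255,255),amin):
        (u,v),_,_=b; w=np.array([ray(c,*q,z)[:2] for q in cv2.boxPoints(b)]);e=(w[1]-w[0],w[2]-w[1])
        print(np.round((u,v)),a,w.mean(0).round(4),[(round(np.hypot(*q),4),round(np.degrees(np.arctan2(q[1],q[0]))%180,1)) for q in e])
E
python3 - <<'E'
from h import *
im=cv2.imread("pics/w1.png")[...,::-1].copy(); c=optics.calibration("wrist"); brass(c,im,.008)
im[:, :]=im
g=cv2.cvtColor(im,cv2.COLOR_RGB2HSV)[140:190,235:270]; m=((g[...,1]<100)).astype(np.uint8)
n,_,st,ce=cv2.connectedComponentsWithStats(m)
for i in range(1,n):
    if 20<st[i,4]<200: u,v=ce[i]+[235,140]; print("hole",u,v,st[i,4],ray(c,u,v,.004))
go(.44,.002,.04,np.radians(119))
E
```

```text
[166. 349.] 171.5 [0.7462 0.0232] [(np.float64(0.0214), np.float64(158.1)), (np.float64(0.0372), np.float64(56.6))]
[252. 164.] 947.5 [0.4398 0.0005] [(np.float64(0.0243), np.float64(118.8)), (np.float64(0.068), np.float64(29.4))]
[ 43. 150.] 3113.5 [ 0.5484 -0.233 ] [(np.float64(0.0784), np.float64(158.7)), (np.float64(0.0731), np.float64(70.3))]
[50. 17.] 992.0 [ 0.4029 -0.2718] [(np.float64(0.0356), np.float64(118.8)), (np.float64(0.0336), np.float64(19.3))]
hole 252.22641509433961 164.60377358490567 106 [0.44024622 0.00112659 0.004     ]
shift [-0.0026  0.0037  0.2095] turn [ 0.0001 -0.0005 -0.002 ] | t 1.9 j6 -1.51 yaw 119 open 0.0853
```

Emit:
play_rows(
  commands="-0.0033 0.005 0.1 0 0 0 1;-0.0033 0.005 0.2 0 0 0 1;-0.0033 0.005 0.3 0 0 0 1;-0.0033 0.005 0.375 0 0 0 1;-0.0033 0.005 0.41 0 0 0 1;-0.0033 0.005 0.41 0 0 0 1;-0.0033 0.005 0.41 0 0 0 0;-0.0033 0.005 0.41 0 0 0 0",
  force=40,
)

```text
time_s: 2.9
position: [0.4413, 0.002, 0.0049]
orientation: [-0.783, 3.04, 0.001]
wrist_force: [0.4, -1.2, 0.4]
opening: 0.0517
gripper_force: 0.0
```

Emit:
play_rows(
  commands="0 0 0 0 0 0 0;0 0 0 0 0 0 0;0 0 0 0 0 0 0;0 0 0 0 0 0 0",
)

```text
time_s: 3.4
position: [0.441, 0.0021, 0.0046]
orientation: [-0.785, 3.04, 0.0]
wrist_force: [-2.3, 1.3, 9.4]
opening: 0.0243
gripper_force: 38.7
```

Run:
```python
from h import *
go(.554,.096,.25,np.radians(119))
```

```text
shift [-0.1447  0.0274 -0.2452] turn [-0.0003  0.0014 -0.0008] | t 3.4 j6 -1.52 yaw 119 open 0.0243
```

Scaled: -0.245 m / 0.6 = -0.4083, -0.225 m / 0.6 = -0.375.

Emit:
play_rows(
  commands="0 0 -0.1 0 0 0 0;0 0 -0.2 0 0 0 0;0 0 -0.3 0 0 0 0;-0.0833 0.0167 -0.375 0 0 0 0;-0.1667 0.0333 -0.4083 0 0 0 0;-0.2417 0.045 -0.4083 0 0 0 0;-0.2417 0.045 -0.4083 0 0 0 0;-0.2417 0.045 -0.4083 0 0 0 0",
)

```text
time_s: 4.4
position: [0.5536, 0.0955, 0.2481]
orientation: [0.784, -3.041, 0.0]
wrist_force: [0.6, -0.7, -1.0]
opening: 0.0238
gripper_force: 39.8
```

Run:
```python
from h import *
c,im=look("wrist"); ct,it=look("top"); cs,isn=look("scene")
print(sensors.sense()["position"])
def crop(i,u,v,r,k): return cv2.resize(np.ascontiguousarray(i[v-r:v+r,u-r:u+r,::-1]),(k,k),interpolation=cv2.INTER_CUBIC)
cv2.imwrite("w2.png",im[...,::-1]);np.save("w2c.npy",c["world_to_cam"])
p=proj(c,(.554,.096,.06)).astype(int); q=proj(cs,(.554,.096,.07)).astype(int); print(p,q)
t=np.zeros((384,800,3),np.uint8); t[:, :512]=im[...,::-1]; t[:288,512:]=crop(isn,*q,30,288); cv2.imwrite("pics/w2.png",t)
```

```text
[0.55364112 0.09503604 0.24891307]
[250 173] [252 176]
```

View pics/w2.png

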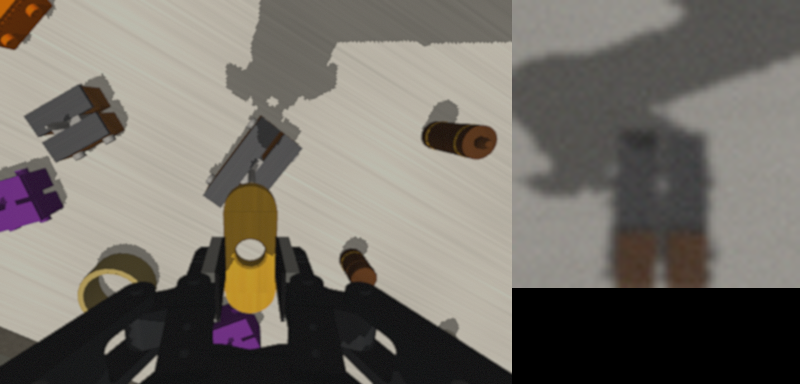

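The guard is held with its hole at (251,249). It hides the tang's tip, so I'll back off to see the tang clear of it.

Scaled: -0.055 m / 0.6 = -0.0917.

Emit:
play_rows(
  commands="-0.0917 0 0 0 0 0 0;-0.0917 0 0 0 0 0 0;-0.0917 0 0 0 0 0 0",
)

```text
time_s: 4.92
position: [0.6019, 0.1218, 0.2485]
orientation: [0.784, -3.042, 0.0]
wrist_force: [-0.0, 0.2, -0.5]
opening: 0.0235
gripper_force: 39.8
```

Run:
```python
from h import *
c,im=look("wrist","w3.png"); s=sensors.sense()
np.savez("w3.npz",**c)
for z in (.05,.086,.098): print(z,proj(c,(.554,.096,z)))
p=proj(c,(.554,.096,.07)).astype(int); q=proj(c,(.604,-.1,.07)).astype(int); print(p,q,s["position"])
f=lambda p:cv2.resize(np.ascontiguousarray(im[p[1]-40:p[1]+40,max(p[0]-40,0):max(p[0]-40,0)+80,::-1]),(400,400),interpolation=cv2.INTER_CUBIC)
cv2.imwrite("pics/w3.png",np.hstack([f(p),f(q)]))
```

```text
0.05 [250.47170584 120.31693114]
0.086 [250.57007494 122.34995696]
0.098 [250.60814102 123.13668076]
[250 121] [45 66] [0.60178845 0.12165366 0.24883504]
```

View pics/w3.png

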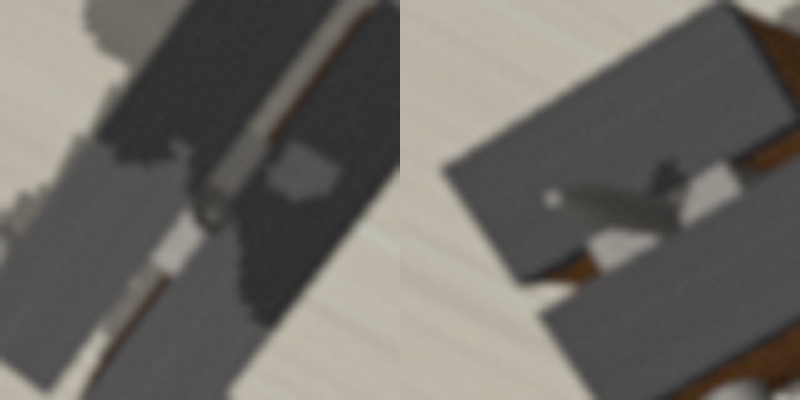

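The long tang is seen end-on at crop (210,206), about pixel (251.8,122). The short tang's tip is at right-crop (152,197), about pixel (35,65).

Run:
```python
from h import *
c=dict(np.load("w3.npz"))
print("long",ray(c,251.8,122.2,.09),"short",ray(c,35,65,.084), "base check",proj(c,ray(c,35,65,.084)*[1,1,0]+[0,0,.05]))
im=cv2.imread("w2.png"); c2=dict(c); c2["world_to_cam"]=np.load("w2c.npy")
# hole of guard: through pixels, in hand at t 4.45
g=cv2.cvtColor(im,cv2.COLOR_BGR2HSV); roi=g[225:275,228:275]; m=(roi[...,1]<90).astype(np.uint8)
n,_,st,ce=cv2.connectedComponentsWithStats(m)
for i in range(1,n): print(st[i],ce[i]+[228,225])
m=cv2.inRange(g[170:325,215:285],np.array((14,110,40)),np.array((30,255,255))); ys,xs=np.nonzero(m); print("guard ext v",170+ys.min(),170+ys.max(),"u",215+xs.min(),215+xs.max())
T=np.array([.5536,.0952,.2485]); print("proj of TCP", proj(c2,T), proj(c2,T+[0,0,.004]))
```

```text
long [0.55312452 0.0968219  0.09      ] short [ 0.60408111 -0.10044274  0.084     ] base check [57.04158817 68.8813712 ]
[  7  14  31  22 521] [249.97504798 249.3378119 ]
guard ext v 183 313 u 223 277
proj of TCP [249.96717239 252.77922643] [249.97696329 256.53405163]
```

Run:
```python
from h import *
go(.5544,.0975,.12,np.radians(119))
```

```text
shift [0.0531 0.0017 0.1288] turn [ 0.0001 -0.0001 -0.0017] | t 4.97 j6 -1.58 yaw 119 open 0.0238
```

Scaled: 0.128 m / 0.6 = 0.2133, 0.1 m / 0.6 = 0.1667.

Emit:
play_rows(
  commands="0.0883 0.0033 0.0333 0 0 0 0;0.0883 0.0033 0.1 0 0 0 0;0.0883 0.0033 0.1667 0 0 0 0;0.0883 0.0033 0.2133 0 0 0 0;0.0883 0.0033 0.2133 0 0 0 0;0.0883 0.0033 0.2133 0 0 0 0",
)

```text
time_s: 5.72
position: [0.5557, 0.0984, 0.1223]
orientation: [-0.784, 3.04, 0.0]
wrist_force: [0.2, 1.0, -0.5]
opening: 0.024
gripper_force: 39.8
```

Run:
```python
from h import *
go(.5544,.0975,.0565,np.radians(119))
c,im=look("wrist"); cv2.imwrite("pics/w4.png",cv2.resize(np.ascontiguousarray(im[200:384,150:350,::-1]),(600,552)))
```

```text
shift [ 0.0017 -0.0001  0.0658] turn [-0.0004  0.002  -0.0011] | t 5.72 j6 -1.59 yaw 119 open 0.024
```

View pics/w4.png

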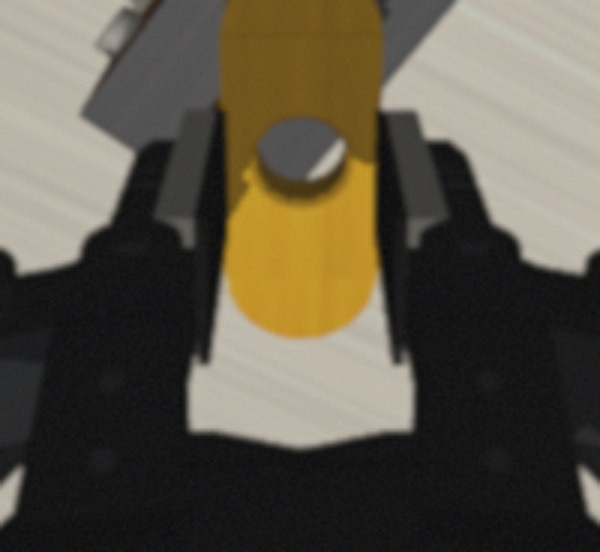

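The guard is level and held near its middle. The tang can't be seen through the hole at this slant, so I'll lower and watch the force.

Scaled: 0.064 m / 0.6 = 0.1067, 0.054 m / 0.6 = 0.09.

Emit:
play_rows(
  commands="0.0017 0 0.0167 0 0 0 0;0.0017 0 0.0333 0 0 0 0;0.0017 0 0.05 0 0 0 0;0.0017 0 0.07 0 0 0 0;0.0017 0 0.09 0 0 0 0;0.0017 0 0.1067 0 0 0 0;0.0017 0 0.1067 0 0 0 0;0.0017 0 0.1067 0 0 0 0",
)

```text
time_s: 6.78
position: [0.5543, 0.0979, 0.0568]
orientation: [-0.784, 3.042, -0.0]
wrist_force: [-0.2, 0.2, -0.2]
opening: 0.0239
gripper_force: 39.8
```

Scaled: -0.14 m / 0.6 = -0.2333, -0.08 m / 0.6 = -0.1333.

Emit:
play_rows(
  commands="0 0 0.0025 0 0 0 0;0 0 0.0025 0 0 0 0.6;0 0 0.0025 0 0 0 0.6;0 0 0.0025 0 0 0 0.6;0 0 0.0025 0 0 0 0.6;0 0 -0.05 0 0 0 1;0 0 -0.1333 0 0 0 1;0 0 -0.2333 0 0 0 1",
)

```text
time_s: 7.78
position: [0.5535, 0.0975, 0.1974]
orientation: [0.784, -3.04, 0.001]
wrist_force: [1.2, 1.0, 0.1]
opening: 0.085
gripper_force: 0.0
```

Run:
```python
from h import *
c,im=look("wrist","w5.png"); brass(c,im,.058,amin=200); go(.4035,-.2713,.25,np.radians(25))
go(.4035,-.2713,.25,np.radians(-65))
cs,isn=look("scene"); p=proj(cs,(.554,.097,.07)).astype(int); print(p)
f=lambda i,p,r:cv2.resize(np.ascontiguousarray(i[p[1]-r:p[1]+r,p[0]-r:p[0]+r,::-1]),(400,400),interpolation=cv2.INTER_CUBIC)
q=proj(c,(.5531,.0968,.06)).astype(int);print(q)
cv2.imwrite("pics/w5.png",np.hstack([f(isn,p,35),f(im,q,80)]))
```

```text
[ 73. 298.] 277.0 [ 0.7495 -0.0046] [(np.float64(0.0561), np.float64(149.9)), (np.float64(0.0125), np.float64(49.1))]
[250. 182.] 1871.0 [0.5528 0.097 ] [(np.float64(0.069), np.float64(26.7)), (np.float64(0.0262), np.float64(117.4))]
shift [ 0.3138 -0.2487 -0.0455] turn [-0.0101  0.006  -1.5007] | t 7.83 j6 -1.59 yaw 119 open 0.0854
shift [ 0.3138 -0.2487 -0.0455] turn [-0.0026  0.0104  0.0701] | t 7.83 j6 -1.59 yaw 119 open 0.0854
[252 176]
[249 183]
```

View pics/w5.png

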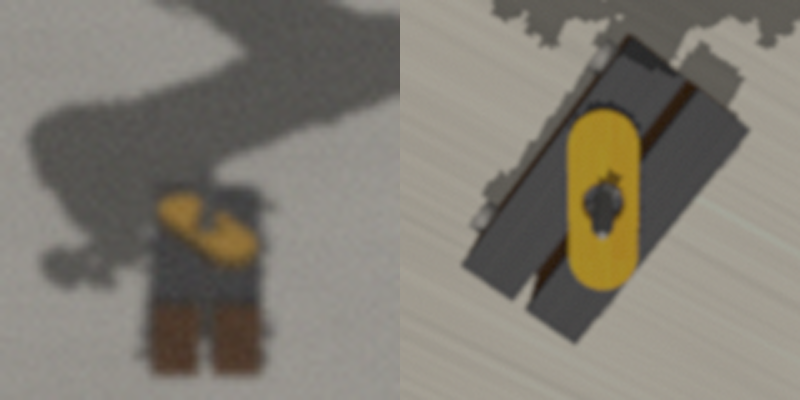

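The guard is over the tang and flat. Next is the bolster.

Run:
```python
from h import *
c=optics.calibration("wrist"); print("tip",ray(c,249.8-.4,196.6,.098)); print(sensors.sense()["joints"].round(2))
go(.4035,-.2713,.22,np.radians(109))
```

```text
tip [0.56132765 0.09998821 0.098     ]
[ 0.52  0.19 -0.28  0.   -1.08 -1.59]
shift [ 0.3142 -0.2491 -0.0191] turn [-0.001   0.0115  0.1743] | t 7.88 j6 -1.59 yaw 119 open 0.0853
```

Scaled: 0.314 m / 0.6 = 0.5233, 0.04 m / 0.6 = 0.0667, 0.174 rad / 3.1416 = 0.0554.

Emit:
play_rows(
  commands="0.0667 -0.0517 -0.0317 0 0 0 1;0.5233 -0.415 -0.0317 0 0 0.0554 1;0.5233 -0.415 -0.0317 0 0 0.0554 1;0.5233 -0.415 -0.0317 0 0 0.0554 1;0.5233 -0.415 -0.0317 0 0 0.0554 1;0.5233 -0.415 -0.0317 0 0 0.0554 1;0.5233 -0.415 -0.0317 0 0 0.0554 1;0.5233 -0.415 -0.0317 0 0 0.0554 1",
)

```text
time_s: 8.88
position: [0.3986, -0.2738, 0.2156]
orientation: [0.511, -3.099, -0.0]
wrist_force: [-1.3, 0.4, -0.5]
opening: 0.0851
gripper_force: 0.0
```

Emit:
play_rows(
  commands="0 0 0 0 0 0 1;0 0 0 0 0 0 1;0 0 0 0 0 0 1",
)

```text
time_s: 9.25
position: [0.4003, -0.2712, 0.2157]
orientation: [-0.52, 3.098, -0.0]
wrist_force: [0.3, -0.6, -0.2]
opening: 0.0855
gripper_force: 0.0
```

Run:
```python
from h import *
c,im=look("wrist","w6.png"); np.savez("w6.npz",**c); brass(c,im,.01,amin=200); go(.4035,-.2713,.22,np.radians(109))
```

```text
[160. 308.] 552.0 [ 0.6119 -0.3224] [(np.float64(0.0508), np.float64(171.4)), (np.float64(0.0268), np.float64(77.9))]
[258. 294.] 2531.5 [ 0.5526 -0.2085] [(np.float64(0.0838), np.float64(159.3)), (np.float64(0.0635), np.float64(63.5))]
[248. 170.] 725.5 [ 0.4022 -0.2735] [(np.float64(0.0302), np.float64(108.9)), (np.float64(0.0323), np.float64(19.5))]
shift [-0.0031 -0.001  -0.0043] turn [-0.      0.0001  0.0006] | t 9.3 j6 -1.05 yaw 109 open 0.0854
```

Scaled: 0.211 m / 0.6 = 0.3517, 0.12 m / 0.6 = 0.2.

Emit:
play_rows(
  commands="-0.0017 -0.005 0.1 0 0 0 1;-0.0017 -0.005 0.2 0 0 0 1;-0.0017 -0.005 0.2833 0 0 0 1;-0.0017 -0.005 0.3333 0 0 0 1;-0.0017 -0.005 0.3517 0 0 0 1;-0.0017 -0.005 0.3517 0 0 0 1;-0.0017 -0.005 0.3517 0 0 0 0;-0.0017 -0.005 0.3517 0 0 0 0",
)

```text
time_s: 10.3
position: [0.4027, -0.2747, 0.0059]
orientation: [-0.517, 3.096, -0.002]
wrist_force: [0.1, 0.2, -0.1]
opening: 0.0522
gripper_force: 0.0
```

Emit:
play_rows(
  commands="0 0 0 0 0 0 0;0 0 0 0 0 0 0;0 0 0 0 0 0 0;0 0 0 0 0 0 0",
)

```text
time_s: 10.8
position: [0.4022, -0.2746, 0.0057]
orientation: [-0.517, 3.097, -0.001]
wrist_force: [-1.0, 1.8, 9.2]
opening: 0.0307
gripper_force: 38.9
```

Run:
```python
from h import *
go(.604,-.1005,.2,np.radians(109)); print(sensors.sense()["position"])
```

```text
shift [-0.2476  0.0989 -0.1941] turn [-0.0009  0.0011 -0.0006] | t 10.8 j6 -1.05 yaw 109 open 0.0307
[ 0.40223815 -0.27464858  0.00569038]
```

Scaled: -0.298 m / 0.6 = -0.4967, -0.05 m / 0.6 = -0.0833.

Emit:
play_rows(
  commands="0 0 -0.1 0 0 0 0;0 0 -0.2 0 0 0 0;0 0 -0.2917 0 0 0 0;-0.0833 0.0333 -0.35 0 0 0 0;-0.4967 0.165 -0.3917 0 0 0 0;-0.4967 0.165 -0.3917 0 0 0 0;-0.4967 0.165 -0.3917 0 0 0 0;-0.4967 0.165 -0.3917 0 0 0 0",
)

```text
time_s: 11.8
position: [0.6423, -0.0904, 0.239]
orientation: [-0.517, 3.098, 0.0]
wrist_force: [0.2, -0.7, -0.2]
opening: 0.0301
gripper_force: 40.2
```

Emit:
play_rows(
  commands="0 0 0 0 0 0 0;0 0 0 0 0 0 0;0 0 0 0 0 0 0;0 0 0 0 0 0 0",
)

```text
time_s: 12.3
position: [0.6404, -0.0926, 0.2389]
orientation: [-0.516, 3.098, 0.0]
wrist_force: [0.2, -0.5, -0.3]
opening: 0.0302
gripper_force: 40.2
```

Run:
```python
from h import *
go(.604,-.1005,.14,np.radians(109)); print(sensors.sense()["position"])
c,im=look("wrist","w7.png"); np.savez("w7.npz",**c)
p=proj(c,(.604,-.1005,.084)); print(p,proj(c,(.604,-.1005,.05)))
p=p.astype(int); f=lambda i,p,r:cv2.resize(np.ascontiguousarray(i[p[1]-r:p[1]+r,p[0]-r:p[0]+r,::-1]),(400,400),interpolation=cv2.INTER_CUBIC)
cv2.imwrite("pics/w7.png",np.hstack([f(im,p,40),f(im,(250,270),80)]))
```

```text
shift [0.037  0.0043 0.0989] turn [-0.0001  0.0006 -0.0018] | t 12.3 j6 -1.4 yaw 109 open 0.0302
[ 0.6403835  -0.09256774  0.23891093]
[254.48015868 141.55177464] [254.00121173 137.658454  ]
```

View pics/w7.png

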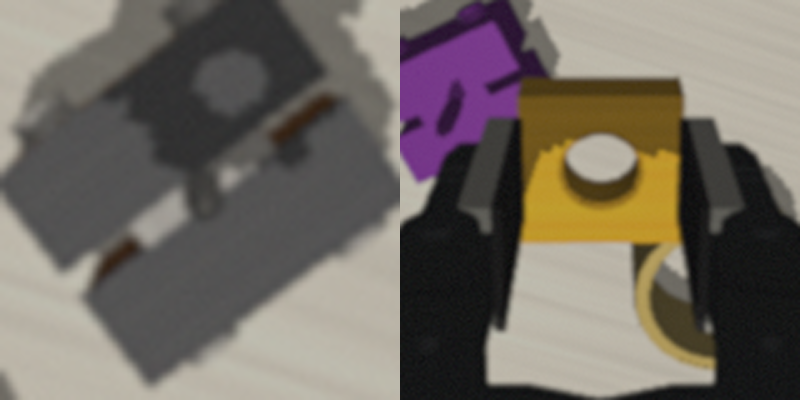

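The tang tip is where predicted, at (254.6,141.6), and the bolster hole is centred on the TCP at (249.6,253.6).

Scaled: 0.119 m / 0.6 = 0.1983, 0.037 m / 0.6 = 0.0617.

Emit:
play_rows(
  commands="0.0617 0.0067 0.05 0 0 0 0;0.0617 0.0067 0.1333 0 0 0 0;0.0617 0.0067 0.1917 0 0 0 0;0.0617 0.0067 0.1983 0 0 0 0;0.0617 0.0067 0.1983 0 0 0 0;0.0617 0.0067 0.1983 0 0 0 0",
)

```text
time_s: 13.1
position: [0.6059, -0.1, 0.1213]
orientation: [-0.517, 3.096, -0.001]
wrist_force: [-0.4, 0.6, -0.7]
opening: 0.0304
gripper_force: 40.2
```

Run:
```python
from h import *
go(.604,-.1005,.0575,np.radians(109))
```

```text
shift [0.0022 0.0003 0.0638] turn [-0.0009  0.0028 -0.0006] | t 13.1 j6 -1.39 yaw 109 open 0.0304
```

Scaled: 0.063 m / 0.6 = 0.105, 0.001 m / 0.6 = 0.0017.

Emit:
play_rows(
  commands="0.0017 0 0.0167 0 0 0 0;0.0017 0 0.0333 0 0 0 0;0.0017 0 0.05 0 0 0 0;0.0017 0 0.07 0 0 0 0;0.0017 0 0.09 0 0 0 0;0.0017 0 0.105 0 0 0 0;0.0017 0 0.105 0 0 0 0;0.0017 0 0.105 0 0 0 0",
)

```text
time_s: 14.1
position: [0.6038, -0.1003, 0.0561]
orientation: [0.517, -3.099, -0.0]
wrist_force: [0.1, 0.1, 0.0]
opening: 0.03
gripper_force: 40.2
```

Seated height. I'll release and go up, with the next view toward the short grip.

Scaled: -0.16 m / 0.6 = -0.2667, -0.1 m / 0.6 = -0.1667.

Emit:
play_rows(
  commands="0 0 0 0 0 0 0.6;0 0 0 0 0 0 0.6;0 0 0 0 0 0 0.6;0 0 0 0 0 0 0.7;0 0 -0.0667 0 0 0 1;0 0 -0.1667 0 0 0 1;0 0 -0.2667 0 0 0 1;0 0 -0.2667 0 0 0 1",
)

```text
time_s: 15.1
position: [0.6066, -0.1005, 0.2226]
orientation: [-0.517, 3.089, -0.002]
wrist_force: [0.9, -0.3, -0.2]
opening: 0.0856
gripper_force: 0.0
```

Emit:
play_rows(
  commands="0 0 0 0 0 0 1;0 0 0 0 0 0 1",
)

```text
time_s: 15.35
position: [0.603, -0.1004, 0.215]
orientation: [0.517, -3.096, -0.001]
wrist_force: [-0.5, -0.4, -0.2]
opening: 0.0854
gripper_force: 0.0
```

Run:
```python
from h import *
c,im=look("wrist","w8.png"); brass(c,im,.06,amin=200)
b=cv2.imread("w8.png"); p=proj(c,(.604,-.1005,.06)).astype(int); print(p)
cv2.imwrite("pics/w8.png",cv2.resize(b[p[1]-50:p[1]+50,p[0]-50:p[0]+50],(400,400)))
go(.608,.279,.24,np.radians(109))
```

```text
[299. 326.] 1379.0 [0.7462 0.0078] [(np.float64(0.073), np.float64(10.8)), (np.float64(0.0793), np.float64(97.1))]
[250. 180.] 1093.0 [ 0.6037 -0.1005] [(np.float64(0.0337), np.float64(108.8)), (np.float64(0.0332), np.float64(19.7))]
[451. 195.] 1537.5 [0.5539 0.0939] [(np.float64(0.0691), np.float64(26.7)), (np.float64(0.03), np.float64(107.0))]
[ 46. 108.] 1337.0 [ 0.599  -0.2994] [(np.float64(0.0405), np.float64(108.9)), (np.float64(0.033), np.float64(9.5))]
[160.  63.] 4774.5 [ 0.5289 -0.2091] [(np.float64(0.0706), np.float64(159.8)), (np.float64(0.0606), np.float64(78.1))]
[249 181]
shift [-0.1278  0.3572 -0.0251] turn [ 0.0006 -0.0024 -0.0009] | t 15.4 j6 -1.39 yaw 109 open 0.0856
```

View pics/w8.png

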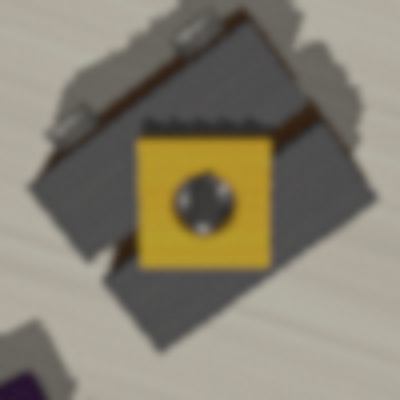

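The bolster is over the short tang and flat at (200,203). On to the short grip.

Scaled: 0.357 m / 0.6 = 0.595, -0.128 m / 0.6 = -0.2133.

Emit:
play_rows(
  commands="-0.2133 0.595 -0.0417 0 0 0 1;-0.2133 0.595 -0.0417 0 0 0 1;-0.2133 0.595 -0.0417 0 0 0 1;-0.2133 0.595 -0.0417 0 0 0 1;-0.2133 0.595 -0.0417 0 0 0 1;-0.2133 0.595 -0.0417 0 0 0 1;-0.2133 0.595 -0.0417 0 0 0 1;-0.2133 0.595 -0.0417 0 0 0 1",
)

```text
time_s: 16.4
position: [0.6084, 0.2792, 0.2399]
orientation: [0.519, -3.096, 0.002]
wrist_force: [-0.2, -0.8, -0.2]
opening: 0.0855
gripper_force: 0.0
```

Emit:
play_rows(
  commands="0 0 0 0 0 0 1;0 0 0 0 0 0 1",
)

```text
time_s: 16.65
position: [0.6091, 0.2776, 0.2415]
orientation: [0.515, -3.099, 0.0]
wrist_force: [-0.1, -0.3, 0.2]
opening: 0.0853
gripper_force: 0.0
```

```bash
cat >> h.py <<'E'
def wood(c,im,z,amin=80):
    for a,b,k in blobs(im,(3,60,25),(14,255,200),amin):
        (u,v),_,_=b; print(np.round((u,v)),a,"bbox",cv2.boundingRect(k),ray(c,u,v,z).round(4))
E
python3 - <<'E'
from h import *
c,im=look("wrist","w9.png"); np.savez("w9.npz",**c); wood(c,im,.055); print(sensors.sense()["position"],sensors.sense()["joints"].round(2), [proj(c,(.608,.279,z)).round() for z in (0,.055)])
p=proj(c,(.608,.279,.03)).astype(int); cv2.imwrite("pics/w9.png",cv2.resize(np.ascontiguousarray(im[p[1]-50:p[1]+50,p[0]-50:p[0]+50,::-1]),(500,500))); print(p)
E
```

```text
[255. 166.] 701.5 bbox (241, 150, 29, 33) [0.6003 0.2803 0.055 ]
[131.  76.] 1048.5 bbox (107, 25, 49, 99) [0.5546 0.1358 0.055 ]
[109.  26.] 112.5 bbox (103, 9, 14, 35) [0.5174 0.1059 0.055 ]
[0.60912357 0.27768171 0.24159012] [ 0.72  0.34  0.01  0.   -1.24 -1.96] [array([251., 163.]), array([252., 172.])]
[251 167]
```

View pics/w9.png

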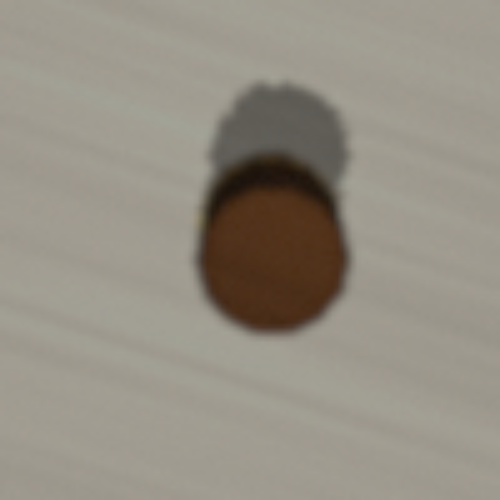

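The short grip's flat top disc is at crop (274,256), pixel (255.4,167.8), upright.

Run:
```python
from h import *
c=dict(np.load("w9.npz")); p=ray(c,255.4,167.8,.055); print(p); go(p[0],p[1],.015,np.radians(109))
```

```text
[0.60197555 0.28129933 0.055     ]
shift [0.0056 0.0057 0.2266] turn [ 0.      0.0002 -0.0023] | t 16.7 j6 -1.96 yaw 109 open 0.0856
```

Emit:
play_rows(
  commands="0.01 0.01 0.0833 0 0 0 1;0.01 0.01 0.1667 0 0 0 1;0.01 0.01 0.25 0 0 0 1;0.01 0.01 0.3333 0 0 0 1;0.01 0.01 0.3783 0 0 0 1;0.01 0.01 0.3783 0 0 0 1;0.01 0.01 0.3783 0 0 0 1;0.01 0.01 0.3783 0 0 0 0",
)

```text
time_s: 17.7
position: [0.6023, 0.2832, 0.0164]
orientation: [-0.517, 3.096, 0.002]
wrist_force: [0.2, -0.8, 0.5]
opening: 0.0699
gripper_force: 0.0
```

Emit:
play_rows(
  commands="0 0 0 0 0 0 0;0 0 0 0 0 0 0;0 0 0 0 0 0 0;0 0 0 0 0 0 0;0 0 0 0 0 0 0",
  force=50,
)

```text
time_s: 18.32
position: [0.6017, 0.2829, 0.0155]
orientation: [-0.518, 3.097, 0.001]
wrist_force: [-0.8, -1.1, 5.9]
opening: 0.0332
gripper_force: 49.8
```

Run:
```python
from h import *
c,im=look("wrist","w10.png"); np.savez("w10.npz",**c); wood(c,im,.055)
cv2.imwrite("pics/w10.png",np.ascontiguousarray(im[150:384,100:400,::-1])); s=sensors.sense(); print(s["position"],proj(c,s["position"]*[1,1,0]+[0,0,.055]))
```

```text
[250. 280.] 7137.5 bbox (208, 226, 86, 109) [0.5933 0.28   0.055 ]
[250. 223.] 94.0 bbox (224, 216, 53, 15) [0.5718 0.2725 0.055 ]
[0.60174495 0.28290441 0.01544519] [250.4941452  300.64868189]
```

View pics/w10.png

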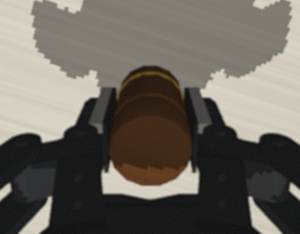

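Run:
```python
from h import *
go(.604,-.1005,.18,np.radians(109))
```

```text
shift [ 0.1223 -0.3633 -0.1648] turn [ 0.0002  0.0013 -0.0004] | t 18.38 j6 -1.97 yaw 109 open 0.0333
```

Scaled: -0.3 m / 0.6 = -0.5, -0.18 m / 0.6 = -0.3.

Emit:
play_rows(
  commands="0 0 -0.0833 0 0 0 0;0 0 -0.1667 0 0 0 0;0 0 -0.25 0 0 0 0;0.0333 -0.1 -0.275 0 0 0 0;0.0667 -0.2 -0.275 0 0 0 0;0.1 -0.3 -0.275 0 0 0 0;0.1333 -0.4 -0.275 0 0 0 0;0.1667 -0.5 -0.275 0 0 0 0",
)

```text
time_s: 19.38
position: [0.6037, -0.03, 0.1796]
orientation: [-0.518, 3.098, 0.0]
wrist_force: [0.7, -0.5, -0.7]
opening: 0.0334
gripper_force: 50.0
```

Run:
```python
from h import *
go(.604,-.1005,.15,np.radians(109))
```

```text
shift [ 0.0227 -0.0668  0.0296] turn [ 0.0001  0.0004 -0.0005] | t 19.38 j6 -1.51 yaw 109 open 0.0334
```

Scaled: -0.063 m / 0.6 = -0.105, -0.035 m / 0.6 = -0.0583.

Emit:
play_rows(
  commands="0.02 -0.0583 0 0 0 0 0;0.0367 -0.105 0.0333 0 0 0 0;0.0367 -0.105 0.05 0 0 0 0;0.0367 -0.105 0.05 0 0 0 0;0.0367 -0.105 0.05 0 0 0 0;0.0367 -0.105 0.05 0 0 0 0",
)

```text
time_s: 20.12
position: [0.6042, -0.094, 0.15]
orientation: [-0.519, 3.097, -0.0]
wrist_force: [-0.0, 1.1, 0.1]
opening: 0.033
gripper_force: 50.1
```

Run:
```python
from h import *
go(.604,-.1005,.077,np.radians(109));go(.604,-.1005,.077,np.radians(109))
```

```text
shift [ 0.0024 -0.006   0.073 ] turn [-0.0003  0.001   0.0005] | t 20.12 j6 -1.4 yaw 109 open 0.033
shift [ 0.0024 -0.006   0.073 ] turn [-0.0003  0.001   0.0005] | t 20.12 j6 -1.4 yaw 109 open 0.033
```

Scaled: 0.072 m / 0.6 = 0.12, 0.05 m / 0.6 = 0.0833.

Emit:
play_rows(
  commands="0.0033 -0.01 0 0 0 0 0;0.0033 -0.01 0.0167 0 0 0 0;0.0033 -0.01 0.0417 0 0 0 0;0.0033 -0.01 0.0633 0 0 0 0;0.0033 -0.01 0.0833 0 0 0 0;0.0033 -0.01 0.1033 0 0 0 0;0.0033 -0.01 0.12 0 0 0 0;0.0033 -0.01 0.12 0 0 0 0",
)

```text
time_s: 21.12
position: [0.6036, -0.1013, 0.0767]
orientation: [0.517, -3.098, -0.0]
wrist_force: [0.7, -0.2, 0.0]
opening: 0.0333
gripper_force: 50.2
```

Scaled: -0.11 m / 0.6 = -0.1833, -0.05 m / 0.6 = -0.0833.

Emit:
play_rows(
  commands="0 0 0.0025 0 0 0 0;0 0 0.0025 0 0 0 0;0 0 0.0025 0 0 0 0.7;0 0 0.0025 0 0 0 0.8;0 0 0.0025 0 0 0 1;0 0 0.0025 0 0 0 1;0 0 -0.0833 0 0 0 1;0 0 -0.1833 0 0 0 1",
)

```text
time_s: 22.12
position: [0.603, -0.1013, 0.1876]
orientation: [0.517, -3.096, -0.0]
wrist_force: [2.6, -0.0, -0.3]
opening: 0.0851
gripper_force: 0.0
```

Scaled: -0.04 m / 0.6 = -0.0667.

Emit:
play_rows(
  commands="0 0 -0.0667 0 0 0 1;0 0 -0.0667 0 0 0 1;0 0 -0.0667 0 0 0 1",
)

```text
time_s: 22.5
position: [0.6034, -0.1012, 0.227]
orientation: [0.517, -3.099, -0.001]
wrist_force: [-0.9, 0.1, -0.7]
opening: 0.0855
gripper_force: 0.0
```

Run:
```python
from h import *
c,im=look("wrist","w11.png"); wood(c,im,.115,300); p=proj(c,(.604,-.1005,.09)).astype(int)
cs,isn=look("scene"); q=proj(cs,(.604,-.1005,.08)).astype(int)
f=lambda i,p,r:cv2.resize(np.ascontiguousarray(i[p[1]-r:p[1]+r,p[0]-r:p[0]+r,::-1]),(400,400),interpolation=cv2.INTER_CUBIC)
cv2.imwrite("pics/w11.png",np.hstack([f(im,p,60),f(isn,q,40)]))
go(.416,.273,.26,np.radians(109))
```

```text
[248. 189.] 1225.0 bbox (230, 167, 39, 44) [ 0.6017 -0.1031  0.115 ]
[411. 171.] 1879.0 bbox (376, 130, 73, 90) [0.5437 0.0193 0.115 ]
[164.  64.] 5378.0 bbox (115, 10, 96, 102) [ 0.5293 -0.1952  0.115 ]
shift [ 0.0555  0.4147 -0.0336] turn [ 0.0007 -0.0021 -0.0009] | t 22.6 j6 -1.39 yaw 109 open 0.0856
```

View pics/w11.png

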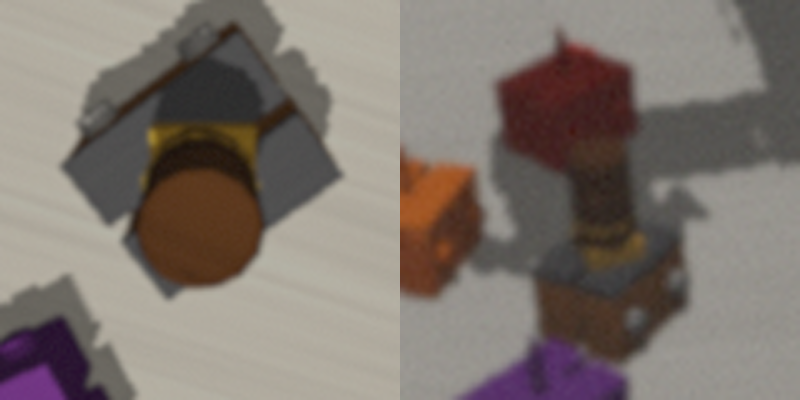

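The short grip stands upright on the bolster, with its top disc at (200,228). Next is the long grip. Two pictures are left, so I'll measure numerically.

Scaled: 0.415 m / 0.6 = 0.6917, 0.06 m / 0.6 = 0.1.

Emit:
play_rows(
  commands="0 0.1 -0.0567 0 0 0 1;0.0917 0.6917 -0.0567 0 0 0 1;0.0917 0.6917 -0.0567 0 0 0 1;0.0917 0.6917 -0.0567 0 0 0 1;0.0917 0.6917 -0.0567 0 0 0 1;0.0917 0.6917 -0.0567 0 0 0 1;0.0917 0.6917 -0.0567 0 0 0 1;0.0917 0.6917 -0.0567 0 0 0 1",
)

```text
time_s: 23.6
position: [0.4153, 0.2758, 0.2603]
orientation: [0.524, -3.096, 0.002]
wrist_force: [0.6, 0.2, 0.0]
opening: 0.0854
gripper_force: 0.0
```

Emit:
play_rows(
  commands="0 0 0 0 0 0 1;0 0 0 0 0 0 1;0 0 0 0 0 0 1",
)

```text
time_s: 23.98
position: [0.4175, 0.2724, 0.2612]
orientation: [0.514, -3.099, 0.0]
wrist_force: [0.2, -0.5, 0.3]
opening: 0.0855
gripper_force: 0.0
```

Run:
```python
from h import *
print(sensors.sense()["position"],sensors.sense()["joints"].round(2))
c,im=look("wrist","w12.png"); np.savez("w12.npz",**c); wood(c,im,.08,60)
g=cv2.cvtColor(im,cv2.COLOR_RGB2HSV); p=proj(c,(.416,.273,.06)).astype(int); print(p)
cv2.imwrite("pics/w12.png",cv2.resize(np.ascontiguousarray(im[p[1]-60:p[1]+60,p[0]-60:p[0]+60,::-1]),(480,480),interpolation=cv2.INTER_CUBIC))
```

```text
[0.41747345 0.2724287  0.26121214] [ 0.97  0.05 -0.32  0.   -1.21 -2.21]
[107. 215.] 1000.0 bbox (75, 171, 54, 95) [0.5119 0.1381 0.08  ]
[255. 168.] 837.0 bbox (240, 149, 31, 38) [0.4092 0.2752 0.08  ]
[250 168]
```

View pics/w12.png

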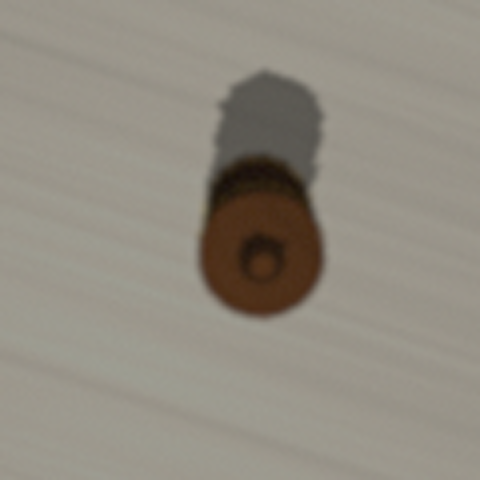

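Shoulder disc centre at crop (262,253), pixel (255.1,170.9), with the stub in its middle: the right grip, standing upright.

Run:
```python
from h import *
c=dict(np.load("w12.npz")); p=ray(c,255.1,170.9,.08); print(p); go(p[0],p[1],.035,np.radians(109))
```

```text
[0.41261017 0.27646956 0.08      ]
shift [0.0033 0.0053 0.2263] turn [-0.0001 -0.0001 -0.0025] | t 24.02 j6 -2.21 yaw 109 open 0.085
```

Scaled: 0.226 m / 0.6 = 0.3767, 0.19 m / 0.6 = 0.3167.

Emit:
play_rows(
  commands="0.005 0.0083 0.0667 0 0 0 1;0.005 0.0083 0.15 0 0 0 1;0.005 0.0083 0.2333 0 0 0 1;0.005 0.0083 0.3167 0 0 0 1;0.005 0.0083 0.3667 0 0 0 1;0.005 0.0083 0.3767 0 0 0 1;0.005 0.0083 0.3767 0 0 0 1;0.005 0.0083 0.3767 0 0 0 0",
)

```text
time_s: 25.02
position: [0.4133, 0.278, 0.0368]
orientation: [-0.517, 3.097, 0.003]
wrist_force: [-0.1, -0.8, 1.1]
opening: 0.0698
gripper_force: 0.0
```

Emit:
play_rows(
  commands="0 0 0 0 0 0 0;0 0 0 0 0 0 0;0 0 0 0 0 0 0;0 0 0 0 0 0 0;0 0 0 0 0 0 0;0 0 0 0 0 0 0",
  force=50,
)

```text
time_s: 25.78
position: [0.413, 0.2775, 0.0362]
orientation: [-0.518, 3.097, 0.001]
wrist_force: [-1.1, -1.3, 6.8]
opening: 0.0327
gripper_force: 48.9
```

Run:
```python
from h import *
s=sensors.sense(); c,im=look("wrist","w13.png"); P=s["position"]; print(P)
for z in (.08,.092): print(z,proj(c,[P[0],P[1],z]))
h=cv2.cvtColor(im,cv2.COLOR_RGB2HSV)
print("v profile at u=250:",[(v,*h[v,250]) for v in range(230,384,5)])
go(.5531,.0968,.2,np.radians(109))
```

```text
[0.41297444 0.27751917 0.03624332]
0.08 [250.59508766 307.5438694 ]
0.092 [250.71883243 330.30403986]
v profile at u=250: [(230, np.uint8(13), np.uint8(142), np.uint8(45)), (235, np.uint8(11), np.uint8(118), np.uint8(41)), (240, np.uint8(14), np.uint8(143), np.uint8(41)), (245, np.uint8(11), np.uint8(137), np.uint8(39)), (250, np.uint8(21), np.uint8(193), np.uint8(90)), (255, np.uint8(12), np.uint8(150), np.uint8(39)), (260, np.uint8(12), np.uint8(150), np.uint8(39)), (265, np.uint8(10), np.uint8(143), np.uint8(41)), (270, np.uint8(12), np.uint8(161), np.uint8(57)), (275, np.uint8(12), np.uint8(153), np.uint8(60)), (280, np.uint8(13), np.uint8(162), np.uint8(60)), (285, np.uint8(12), np.uint8(160), np.uint8(62)), (290, np.uint8(12), np.uint8(150), np.uint8(63)), (295, np.uint8(13), np.uint8(143), np.uint8(50)), (300, np.uint8(13), np.uint8(149), np.uint8(48)), (305, np.uint8(14), np.uint8(172), np.uint8(49)), (310, np.uint8(15), np.uint8(165), np.uint8(51)), (315, np.uint8(15), np.uint8(162), np.uint8(52)), (320, np.uint8(12), np.uint8(137), np.uint8(56)), (325, np.uint8(14), np.uint8(170), np.uint8(63)), (330, np.uint8(14), np.uint8(163), np.uint8(64)), (335, np.uint8(14), np.uint8(158), np.uint8(63)), (340, np.uint8(12), np.uint8(176), np.uint8(103)), (345, np.uint8(14), np.uint8(58), np.uint8(137)), (350, np.uint8(15), np.uint8(18), np.uint8(57)), (355, np.uint8(100), np.uint8(33), np.uint8(23)), (360, np.uint8(90), np.uint8(12), np.uint8(21)), (365, np.uint8(90), np.uint8(23), np.uint8(22)), (370, np.uint8(150), np.uint8(12), np.uint8(21)), (375, np.uint8(105), np.uint8(20), np.uint8(25)), (380, np.uint8(100), np.uint8(29), np.uint8(26))]
shift [-0.0739 -0.2164 -0.1638] turn [ 0.0004  0.0012 -0.0004] | t 25.82 j6 -2.23 yaw 109 open 0.0328
```

Scaled: -0.216 m / 0.6 = -0.36, -0.036 m / 0.6 = -0.06.

Emit:
play_rows(
  commands="0 0 -0.0833 0 0 0 0;0 0 -0.1667 0 0 0 0;0 0 -0.25 0 0 0 0;-0.03 -0.0867 -0.2717 0 0 0 0;-0.06 -0.1733 -0.2717 0 0 0 0;-0.09 -0.26 -0.2717 0 0 0 0;-0.1133 -0.3333 -0.2717 0 0 0 0;-0.1233 -0.36 -0.2717 0 0 0 0",
)

```text
time_s: 26.82
position: [0.5534, 0.0949, 0.198]
orientation: [0.513, -3.099, 0.0]
wrist_force: [-0.6, 0.8, -1.0]
opening: 0.0328
gripper_force: 50.0
```

Emit:
play_rows(
  commands="0 0 0 0 0 0 0;0 0 0 0 0 0 0;0 0 0 0 0 0 0",
)

```text
time_s: 27.2
position: [0.5522, 0.0978, 0.1986]
orientation: [-0.519, 3.098, 0.0]
wrist_force: [-0.9, 0.1, -1.2]
opening: 0.033
gripper_force: 50.0
```

Run:
```python
from h import *
print(sensors.sense()["position"]);go(.5531,.0968,.096,np.radians(109))
```

```text
[0.55220311 0.09781997 0.19856206]
shift [-0.0005 -0.0013  0.1026] turn [0.0002 0.0002 0.0006] | t 27.2 j6 -1.76 yaw 109 open 0.033
```

Scaled: 0.102 m / 0.6 = 0.17, 0.094 m / 0.6 = 0.1567.

Emit:
play_rows(
  commands="-0.0017 -0.0017 0.05 0 0 0 0;-0.0017 -0.0017 0.075 0 0 0 0;-0.0017 -0.0017 0.0967 0 0 0 0;-0.0017 -0.0017 0.1167 0 0 0 0;-0.0017 -0.0017 0.1367 0 0 0 0;-0.0017 -0.0017 0.1567 0 0 0 0;-0.0017 -0.0017 0.17 0 0 0 0;-0.0017 -0.0017 0.17 0 0 0 0",
)

```text
time_s: 28.2
position: [0.5536, 0.0961, 0.0957]
orientation: [0.517, -3.098, 0.001]
wrist_force: [-0.4, 0.3, -0.6]
opening: 0.0332
gripper_force: 50.1
```

Scaled: -0.11 m / 0.6 = -0.1833, -0.05 m / 0.6 = -0.0833.

Emit:
play_rows(
  commands="0 0 0.0025 0 0 0 0;0 0 0.0025 0 0 0 0;0 0 0.0025 0 0 0 0.7;0 0 0.0025 0 0 0 0.8;0 0 0.0025 0 0 0 1;0 0 0.0025 0 0 0 1;0 0 -0.0833 0 0 0 1;0 0 -0.1833 0 0 0 1",
)

```text
time_s: 29.2
position: [0.5532, 0.0959, 0.2067]
orientation: [0.517, -3.096, 0.002]
wrist_force: [1.3, 0.8, 0.5]
opening: 0.0855
gripper_force: 0.0
```

Scaled: -0.08 m / 0.6 = -0.1333.

Emit:
play_rows(
  commands="0 0 -0.1333 0 0 0 1;0 0 -0.1333 0 0 0 1;0 0 -0.1333 0 0 0 1;0 0 -0.1333 0 0 0 1",
)

```text
time_s: 29.7
position: [0.5533, 0.0961, 0.2851]
orientation: [0.517, -3.097, 0.0]
wrist_force: [-0.2, -0.1, -0.6]
opening: 0.0856
gripper_force: 0.0
```

Run:
```python
from h import *
c,im=look("wrist","w14.png"); np.savez("w14.npz",**c); print(sensors.sense()["position"])
wood(c,im,.138,100); print(proj(c,(.5531,.0968,.138)),proj(c,(.5531,.0968,.15)))
h=cv2.cvtColor(im,cv2.COLOR_RGB2HSV); v0=int(proj(c,(.5531,.0968,.138))[1]); print("v0",v0,[(v,int(h[v,250,2])) for v in range(v0-36,v0+36,2)])
cs,isn=look("scene"); cv2.imwrite("s14.png",isn[...,::-1]); ct,it=look("top"); brass(ct,it,.02)
go(.612,-.329,.24,np.radians(109))
```

```text
[0.55328648 0.09603926 0.28483814]
[250. 179.] 1086.0 bbox (231, 157, 36, 44) [0.5507 0.095  0.138 ]
[ 60. 160.] 1239.5 bbox (35, 143, 50, 34) [ 0.5903 -0.0789  0.138 ]
[108. 136.] 521.5 bbox (91, 116, 41, 41) [ 0.5542 -0.041   0.138 ]
[26. 56.] 1871.5 bbox (0, 16, 54, 80) [ 0.5098 -0.12    0.138 ]
[250.7065854  182.04991039] [250.75184843 185.21315649]
v0 182 [(146, 99), (148, 99), (150, 100), (152, 94), (154, 64), (156, 41), (158, 34), (160, 31), (162, 42), (164, 46), (166, 66), (168, 78), (170, 77), (172, 80), (174, 82), (176, 65), (178, 43), (180, 41), (182, 45), (184, 75), (186, 87), (188, 82), (190, 65), (192, 81), (194, 84), (196, 83), (198, 84), (200, 78), (202, 74), (204, 75), (206, 74), (208, 74), (210, 72), (212, 114), (214, 163), (216, 166)]
[ 34. 275.] 107.5 [0.3728 0.6077] [(np.float64(0.0067), np.float64(95.1)), (np.float64(0.1527), np.float64(11.3))]
[374. 226.] 607.0 [ 0.5355 -0.2211] [(np.float64(0.0719), np.float64(159.8)), (np.float64(0.0672), np.float64(71.5))]
[414. 200.] 179.0 [ 0.6075 -0.3239] [(np.float64(0.0381), np.float64(92.8)), (np.float64(0.039), np.float64(177.9))]
shift [ 0.0826 -0.421   0.0453] turn [-0.0003 -0.0025 -0.0008] | t 29.85 j6 -1.76 yaw 109 open 0.0858
```

The grip is seated: the shoulder centre is within a pixel of its prediction at z = 0.138. Now the pommel.

Scaled: -0.42 m / 0.6 = -0.7, 0.082 m / 0.6 = 0.1367.

Emit:
play_rows(
  commands="0.0167 -0.0833 0 0 0 0 1;0.1367 -0.7 0.075 0 0 0 1;0.1367 -0.7 0.075 0 0 0 1;0.1367 -0.7 0.075 0 0 0 1;0.1367 -0.7 0.075 0 0 0 1;0.1367 -0.7 0.075 0 0 0 1;0.1367 -0.7 0.075 0 0 0 1;0.1367 -0.7 0.075 0 0 0 1",
)

```text
time_s: 30.85
position: [0.6116, -0.3314, 0.238]
orientation: [0.51, -3.096, -0.003]
wrist_force: [0.3, 0.7, -0.2]
opening: 0.0853
gripper_force: 0.0
```

Emit:
play_rows(
  commands="0 0 0 0 0 0 1;0 0 0 0 0 0 1;0 0 0 0 0 0 1",
)

```text
time_s: 31.22
position: [0.6132, -0.3263, 0.2421]
orientation: [-0.52, 3.097, -0.001]
wrist_force: [0.3, 0.3, 0.2]
opening: 0.0854
gripper_force: 0.0
```

Run:
```python
from h import *
print(sensors.sense()["position"])
c,im=look("wrist","w15.png"); np.savez("w15.npz",**c)
for a,b,k in blobs(im,(14,100,30),(30,255,255),200):
    print(cv2.boundingRect(k),a)
h=cv2.cvtColor(im,cv2.COLOR_RGB2HSV)
p=proj(c,(.61,-.326,.02)).round(); print(p)
# bright top face only
m=cv2.inRange(h,np.array((14,100,60)),np.array((30,255,255))); u,v=p.astype(int)
print([(y,int(h[y,u,1]),int(h[y,u,2])) for y in range(v-34,v+34,2)])
print([(x,int(h[v,x,1]),int(h[v,x,2])) for x in range(u-34,u+34,2)])
```

```text
[ 0.61315816 -0.32628021  0.24209948]
(418, 370, 30, 14) 233.5
(420, 215, 41, 33) 602.0
(386, 186, 63, 42) 563.5
(234, 146, 33, 33) 821.0
(332, 106, 72, 64) 2323.0
[251. 164.]
[(130, 27, 158), (132, 25, 161), (134, 25, 161), (136, 27, 160), (138, 24, 159), (140, 25, 123), (142, 22, 94), (144, 29, 89), (146, 177, 91), (148, 198, 160), (150, 199, 168), (152, 199, 168), (154, 158, 166), (156, 41, 160), (158, 24, 159), (160, 26, 160), (162, 26, 154), (164, 25, 101), (166, 22, 93), (168, 60, 77), (170, 182, 80), (172, 192, 154), (174, 192, 169), (176, 197, 168), (178, 163, 164), (180, 44, 158), (182, 25, 161), (184, 25, 164), (186, 26, 165), (188, 27, 163), (190, 26, 160), (192, 24, 160), (194, 25, 161), (196, 25, 161)]
[(217, 26, 159), (219, 26, 159), (221, 26, 160), (223, 26, 159), (225, 26, 159), (227, 24, 158), (229, 26, 157), (231, 24, 158), (233, 66, 144), (235, 188, 164), (237, 196, 168), (239, 199, 169), (241, 194, 147), (243, 81, 85), (245, 22, 91), (247, 23, 100), (249, 22, 115), (251, 25, 101), (253, 23, 100), (255, 22, 92), (257, 106, 91), (259, 197, 157), (261, 195, 167), (263, 198, 167), (265, 174, 161), (267, 46, 149), (269, 24, 158), (271, 26, 159), (273, 24, 162), (275, 23, 163), (277, 26, 164), (279, 25, 164), (281, 25, 163), (283, 27, 162)]
```

Run:
```python
from h import *
c=dict(np.load("w15.npz")); p=ray(c,250.2,163,.02); print(p); go(p[0],p[1],.006,np.radians(109))
```

```text
[ 0.60942494 -0.32730831  0.02      ]
shift [0.0041 0.0004 0.2361] turn [-0.0005  0.0008  0.0009] | t 31.27 j6 -1.03 yaw 109 open 0.0851
```

Scaled: 0.235 m / 0.6 = 0.3917, 0.15 m / 0.6 = 0.25.

Emit:
play_rows(
  commands="0.0067 0 0.0833 0 0 0 1;0.0067 0 0.1667 0 0 0 1;0.0067 0 0.25 0 0 0 1;0.0067 0 0.3333 0 0 0 1;0.0067 0 0.3833 0 0 0 1;0.0067 0 0.3917 0 0 0 1;0.0067 0 0.3917 0 0 0 1;0.0067 0 0.3917 0 0 0 0",
)

```text
time_s: 32.28
position: [0.6104, -0.3291, 0.0085]
orientation: [-0.518, 3.096, -0.002]
wrist_force: [0.3, 0.1, -0.7]
opening: 0.0699
gripper_force: 0.0
```

Emit:
play_rows(
  commands="0 0 0 0 0 0 0;0 0 0 0 0 0 0;0 0 0 0 0 0 0;0 0 0 0 0 0 0;0 0 0 0 0 0 0;0 0 0 0 0 0 0",
  force=50,
)

```text
time_s: 33.02
position: [0.6097, -0.3291, 0.008]
orientation: [-0.518, 3.097, -0.001]
wrist_force: [-1.0, 0.7, 7.9]
opening: 0.0376
gripper_force: 49.7
```

Run:
```python
from h import *
s=sensors.sense(); c,im=look("wrist","w16.png"); P=s["position"]; print(P)
t=np.array([-.9455,-.3256,0])
for o in (-.02,-.0095,0,.0095,.02): print(o,proj(c,[P[0],P[1],.02]+o*t).round(1))
h=cv2.cvtColor(im,cv2.COLOR_RGB2HSV); print([(v,int(h[v,250,1]),int(h[v,250,2])) for v in range(210,350,3)])
go(.5531,.0968,.23,np.radians(109))
```

```text
[ 0.60967499 -0.32910379  0.00797214]
-0.02 [250.4 301.7]
-0.0095 [250.4 282.6]
0 [250.4 264.7]
0.0095 [250.3 246.1]
0.02 [250.3 224.7]
[(210, 25, 124), (213, 83, 95), (216, 179, 84), (219, 183, 85), (222, 180, 85), (225, 183, 89), (228, 188, 133), (231, 193, 127), (234, 191, 128), (237, 189, 127), (240, 192, 126), (243, 198, 125), (246, 36, 182), (249, 26, 207), (252, 26, 206), (255, 25, 124), (258, 23, 122), (261, 24, 125), (264, 64, 100), (267, 181, 83), (270, 187, 83), (273, 174, 85), (276, 178, 83), (279, 179, 84), (282, 188, 103), (285, 197, 214), (288, 194, 214), (291, 198, 214), (294, 196, 215), (297, 202, 212), (300, 116, 214), (303, 23, 209), (306, 25, 205), (309, 26, 205), (312, 26, 207), (315, 26, 206), (318, 25, 206), (321, 25, 206), (324, 27, 200), (327, 26, 203), (330, 25, 206), (333, 25, 211), (336, 26, 205), (339, 28, 204), (342, 25, 202), (345, 26, 206), (348, 25, 173)]
shift [-0.0853  0.4209 -0.2224] turn [-0.0012  0.0014 -0.0005] | t 33.08 j6 -1.03 yaw 109 open 0.0372
```

Scaled: 0.24 m / 0.6 = 0.4, -0.222 m / 0.6 = -0.37.

Emit:
play_rows(
  commands="0 0 -0.0833 0 0 0 0;0 0 -0.1667 0 0 0 0;0 0 -0.25 0 0 0 0;0 0 -0.3333 0 0 0 0;-0.02 0.1 -0.37 0 0 0 0;-0.04 0.2 -0.37 0 0 0 0;-0.06 0.3 -0.37 0 0 0 0;-0.08 0.4 -0.37 0 0 0 0",
)

```text
time_s: 34.08
position: [0.5758, -0.0846, 0.2289]
orientation: [-0.517, 3.098, 0.0]
wrist_force: [2.0, 0.3, -0.7]
opening: 0.0373
gripper_force: 50.8
```

Run:
```python
from h import *
go(.5531,.0968,.23,np.radians(109))
```

```text
shift [-0.0374  0.1789 -0.0011] turn [ 0.      0.001  -0.0012] | t 34.08 j6 -1.43 yaw 109 open 0.0373
```

Scaled: 0.175 m / 0.6 = 0.2917, 0.16 m / 0.6 = 0.2667.

Emit:
play_rows(
  commands="-0.02 0.1 0 0 0 0 0;-0.04 0.2 0 0 0 0 0;-0.0533 0.2667 0 0 0 0 0;-0.06 0.2917 0 0 0 0 0;-0.06 0.2917 0 0 0 0 0;-0.06 0.2917 0 0 0 0 0;-0.06 0.2917 0 0 0 0 0;-0.06 0.2917 0 0 0 0 0",
)

```text
time_s: 35.08
position: [0.5538, 0.09, 0.2284]
orientation: [0.515, -3.099, 0.0]
wrist_force: [0.6, 0.1, -0.6]
opening: 0.0375
gripper_force: 50.8
```

Run:
```python
from h import *
print(sensors.sense()["position"]);go(.5531,.0968,.147,np.radians(109))
```

```text
[0.55378976 0.09004876 0.22835284]
shift [-0.0015  0.0066  0.0814] turn [-0.     -0.0001 -0.0021] | t 35.08 j6 -1.75 yaw 109 open 0.0375
```

Scaled: 0.045 m / 0.6 = 0.075, 0.03 m / 0.6 = 0.05.

Emit:
play_rows(
  commands="-0.0017 0.01 0.0167 0 0 0 0;-0.0017 0.01 0.05 0 0 0 0;-0.0017 0.01 0.075 0 0 0 0;-0.0017 0.01 0.075 0 0 0 0;-0.0017 0.01 0.075 0 0 0 0",
)

```text
time_s: 35.7
position: [0.553, 0.097, 0.1838]
orientation: [-0.517, 3.098, -0.0]
wrist_force: [0.3, 0.2, -1.2]
opening: 0.0374
gripper_force: 50.8
```

Run:
```python
from h import *
print(sensors.sense()["position"]);go(.5533,.0963,.147,np.radians(109))
```

```text
[0.55303148 0.09700657 0.18376536]
shift [-0.     -0.0007  0.0368] turn [-0.0002  0.0004 -0.0007] | t 35.7 j6 -1.76 yaw 109 open 0.0374
```

Scaled: 0.037 m / 0.6 = 0.0617, 0.033 m / 0.6 = 0.055.

Emit:
play_rows(
  commands="0 -0.0017 0.0133 0 0 0 0;0 -0.0017 0.0267 0 0 0 0;0 -0.0017 0.0367 0 0 0 0;0 -0.0017 0.0467 0 0 0 0;0 -0.0017 0.055 0 0 0 0;0 -0.0017 0.0617 0 0 0 0;0 -0.0017 0.0617 0 0 0 0;0 -0.0017 0.0617 0 0 0 0",
)

```text
time_s: 36.7
position: [0.553, 0.096, 0.1464]
orientation: [-0.517, 3.099, 0.0]
wrist_force: [0.3, 0.1, -1.4]
opening: 0.0374
gripper_force: 50.9
```

Down at the seated height with no contact force. I'll release and check.

Scaled: -0.11 m / 0.6 = -0.1833, -0.05 m / 0.6 = -0.0833.

Emit:
play_rows(
  commands="0 0 0.0008 0 0 0 0;0 0 0.0008 0 0 0 0.7;0 0 0.0008 0 0 0 0.8;0 0 0.0008 0 0 0 1;0 0 0.0008 0 0 0 1;0 0 0.0008 0 0 0 1;0 0 -0.0833 0 0 0 1;0 0 -0.1833 0 0 0 1",
)

```text
time_s: 37.7
position: [0.5523, 0.0956, 0.2567]
orientation: [0.517, -3.096, 0.001]
wrist_force: [1.0, 0.2, -0.3]
opening: 0.0852
gripper_force: 0.0
```

Scaled: -0.04 m / 0.6 = -0.0667.

Emit:
play_rows(
  commands="0 0 -0.0667 0 0 0 1;0 0 -0.0667 0 0 0 1;0 0 -0.0667 0 0 0 1;0 0 -0.0667 0 0 0 1",
)

```text
time_s: 38.2
position: [0.5525, 0.0957, 0.2951]
orientation: [0.517, -3.097, 0.001]
wrist_force: [-0.0, -0.4, -0.2]
opening: 0.0856
gripper_force: 0.0
```

Run:
```python
from h import *
c,im=look("wrist"); cs,isn=look("scene"); brass(c,im,.158,amin=200)
p=proj(c,(.553,.0965,.13)).astype(int); q=proj(cs,(.57,.03,.08)).astype(int)
f=lambda i,p,r:cv2.resize(np.ascontiguousarray(i[p[1]-r:p[1]+r,p[0]-r:p[0]+r,::-1]),(400,400),interpolation=cv2.INTER_CUBIC)
cv2.imwrite("pics/w17.png",np.hstack([f(im,p,60),f(isn,q,60)]))
print(proj(c,(.553,.0965,.158)),p,sensors.sense()["wrist_force"])
```

```text
[166. 293.] 692.0 [0.6901 0.0513] [(np.float64(0.0775), np.float64(1.2)), (np.float64(0.0307), np.float64(92.3))]
[250. 184.] 1370.0 [0.5523 0.0952] [(np.float64(0.0371), np.float64(108.9)), (np.float64(0.04), np.float64(19.9))]
[249. 148.] 325.5 [0.5209 0.084 ] [(np.float64(0.0194), np.float64(108.9)), (np.float64(0.0196), np.float64(19.4))]
[17. 57.] 1421.5 [ 0.5127 -0.121 ] [(np.float64(0.0271), np.float64(108.9)), (np.float64(0.0589), np.float64(7.8))]
[250.60385396 185.50290266] [250 178] [ 0.00328547 -0.36668864  0.25071346]
```

View pics/w17.png

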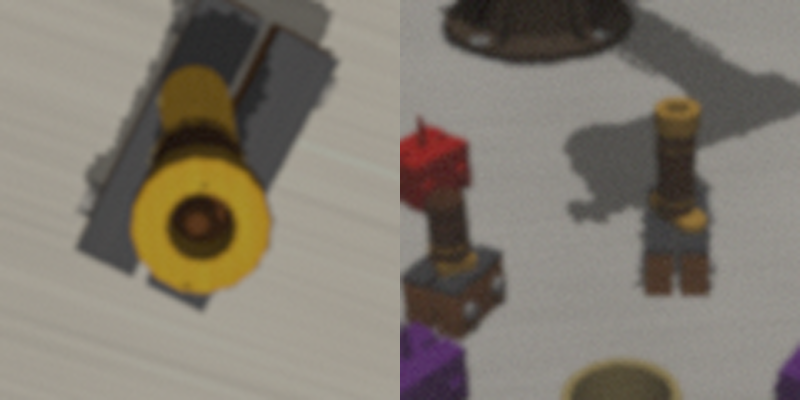

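The pommel sits flat over the stub, with the stub visible in its hole at (202,222). Both stacks are upright and the gripper is clear, so I'm handing the job in.

```bash
python3 -c "
from rig import bot
print(bot.close_job())"
```

```text
the job is handed in; nothing more can be done
None
```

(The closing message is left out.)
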